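Index the bench lamp one hole along and hold its lock pin home

ROBOT

A 6-joint arm with a two-finger parallel gripper is mounted at the origin on the work surface. World frame = base frame: x ahead of the robot, y to its left, z up, the work surface at z = 0. Lengths are in mm, angles in rad, forces in N, time in s.
With the tool pointing down it reaches from about 150 to 775 mm from the base axis. Payload 6.1 kg.
Tool frame: the origin (TCP) lies at the very end of the fingers, on their centre line; the grasp point (between the pads) lies 19 mm behind it (robot.grasp_offset is the z of the grasp point in the tool frame, in mm); z points along the fingers, y is the line along which they close (so a half turn about z gives the same grasp; the last joint's range is limited). The gripper opens to 85 mm and grips with 20 to 120 N. Pads are 22 mm wide; open, the fingers measure 114 mm over their backs; the gripper's body (76 mm by 85 mm) begins 54 mm behind the grasp point. The pads swing forward as they close: fully open they stand 13 mm farther back than shut.
Start: joints at [1.166, 0.126, -0.04, 1.405, 0, 1.571], TCP at [206.755, 482.556, 231.295] pointing down, gripper open.
Joint ranges: [-2.72, 2.72], [-0.95, 1.95], [-1.27, 1.35], [-1.78, 2.02], [-1.46, 1.47], [-3.14, 3.14]. Speed limits (rad/s): [2.39, 2.39, 3.01, 3.14, 3.14, 3.14].

INTERFACE

Orientations are given as a unit quaternion [x, y, z, w].
In Python, from cell import robot, viewer gives the robot as it stands.
- The arm moves only by the tool jog_arm, never from a script. Its argument "moves" is a list of rows, each a list of 7 numbers: the closure, from -1 (fully open) to 1 (shut), so that 0 is half open, then the shift along the tool's x, y, z normalised to -1 to 1, where 1 is 3 cm, then the turn, a rotation vector about the tool's x, y, z normalised to -1 to 1, where 1 is 180 degrees. A call has 1 to 20 rows; each row shifts and turns the commanded pose from where the row before left it, along the tool's axes as they then stand; what a row does not reach is not made up. A row lasts 1/10 s, in which the tool goes at most 50 mm and 8.59 degrees, less where a joint would pass 70% of its speed; a pose out of reach is approached as far as the arm can. A call with a number of a shift or a turn outside -1 to 1 is refused whole. A call with a gripper value outside its range is refused whole. The fingers move at their own pace and stop on an object; the grip force is fixed at half the most. Time passes only in rows, so rows that do not move let the fingers close. It gives the time, the measured TCP pose, the force, the opening and the grip force at its end, in the units of the state.
- robot.sense(): the state, without advancing time (a new reading comes with each control period).
- viewer.capture(name): name is "side" or "top" or "wrist"; returns a dict with "frame" (420x560x3 uint8, blue, green, red), "vfov" (degrees; the focal length in pixels is half the picture's height over the tangent of half this angle, whatever the lens; pixels are square), "cx", "cy" (the principal point, pixels), "R" (3x3) and "t" (3): a world point X has camera coordinates R X + t; the wrist camera has in their place "tool_from_camera" (4x4, takes a point from camera to tool coordinates, whose origin is the TCP and whose axes are the flange's). Camera axes: x right, y down, z forward; pixel columns grow to the right and rows downward; lengths in mm; the calibration is good to about 2 mm. A picture is of the moment at which its call begins: read the wrist's pose just before it. There is no depth.
- robot.job_done(): hands the job in; it is judged then, once.
The state is a dict: "t": time; "joint_positions": joint angles; "qvel": joint speeds; "effort": joint torques, N m; "tool_pos": TCP position; "tool_rot": TCP orientation; "force": force on the tool from outside, world axes, zero at the start; "ft_torque": the same for the moment, N m; "width": finger opening in mm; "grip_force": force on a finger pad.
Only numpy, scipy, OpenCV 4.12 (cv2) and the standard library are available. Lean on these libraries where they do the work, as an engineer would, in place of code of your own. Each camera call takes 0.05 s, during which the arm holds its last target. There are 200 camera calls.

TASK

Move the ring lamp on its perforated bar to the next hole on the side where the green circuit board lies, so that the lamp stands over the board: pull the sleeve's lock plunger up until its pin is clear of the bar, slide the sleeve one hole along, let the pin drop in, and push the plunger down until it is fully home. The plunger springs back if let go, so finish while still holding it down fully home, ready for the clamp to be tightened; do not shift the bystanders or the board.

Things in the scene. Friction and masses are not known exactly. Their poses are not given: they have to be found in the camera images.
- bar_stand: fixed stand on the blue bench mat: a flat steel bar, 330 mm long, 26 mm wide, 12 mm thick, its top 62 mm above the stand's underside, on two dark posts 304 mm apart. Origin: on the mat (2 mm above the table) under the bar's middle; y axis along the bar, x axis level and square to it (lamp side is +x), z up. The bar has five holes 10 mm wide, at -90, -45, 0, 45 and 90 mm along y (45 mm apart).
- sleeve_slide (a joint): position of the grey sleeve (42 x 58 mm, 34 mm high, with lock plunger, side arm and ring lamp) along the bar's y axis, m. 0: pin over the middle hole, where it starts locked (within 1 mm of play). It runs from -0.1 to 0.1, with about 2.5 N of friction and no spring. The next holes are at +0.045 and -0.045.
- plunger: the black lock plunger on top of the sleeve: an upright round knob, 28 mm in diameter and 26 mm high, with an 8 mm round-nosed steel pin below it that goes down through the sleeve into the bar. Origin moves with it: on the pin's axis, at the height of the stand's underside when at rest; axes as the stand's.
- knob_mid (a point): middle of the plunger's knob (on its axis, 13 mm below its top); at rest 116 mm above the stand's underside. Below the knob is a steel bushing 20 mm in diameter and 20 mm high standing on the sleeve's top; the gap between knob and bushing is 7 mm at rest. Nothing stands higher than the knob within 90 mm along the bar.
- pin_lift (a joint): height of the plunger, m, upward positive. 0: at rest, the pin's nose 6 mm in a hole. Above 0.006 the nose is clear of the bar; stop at 0.014. -0.007: fully home, knob seated on its bushing. One spring of 700 N/m pulls it to 0 from both sides (5 N to hold it home, 7 N to hold it 10 mm up). Over solid bar it cannot go below 0.006.
- lamp_center (a point): centre of the black ring lamp (74 mm outer diameter, 14 mm thick, 104 mm above the stand's underside), carried by the sleeve on a side arm 135 mm from the pin in the stand's +x direction. Starts midway between the board and the tin.
- circuit_board: small dark green phone circuit board, 84 x 36 mm, 6 mm high, loose on the mat, about 45 mm along the bar to one side of the lamp's start (either side, it varies). Origin: centre of its underside.
- screw_tin: bystander: round aluminium tin, 46 mm diameter, 20 mm high, loose, on the other side of the lamp from the board. Origin: centre of its underside.
- screwdriver: bystander: screwdriver with grey handle, 150 mm, lying on the robot's side of the bar.
- phone_shell: bystander: black phone shell, 145 x 70 x 8 mm, lying beyond the bar's +y end.
- parts_tray: bystander: white four-cell tray, 90 x 75 x 22 mm, beyond the bar's +y end.
- cleaner_bottle: bystander: clear bottle with white cap, 48 mm diameter, 110 mm high, beyond the bar's -y end. Origin: centre of its underside.
- esd_brush: bystander: black brush, 140 mm, lying beside the bar's -y end on the robot's side.
Mind the look-alikes: they are no part of the job. Leave any brown, orange or purple look-alike of the circuit_board alone.

How it is judged (in metres and radians):
On the way, in this order (a step that is already met when the one before it is completed fails the run):
1. the plunger is pulled up clear of the bar while the sleeve is still at its first hole (value of joint pin_lift above 0.0062 m and value of joint sleeve_slide between -0.008 and 0.008 m), for 0.1 s.
2. the sleeve is carried along the bar with the pin up (value of joint pin_lift above 0.004 m and not (value of joint sleeve_slide between -0.02 and 0.02 m)), for 0.05 s.
At the end, for the whole second after the job is handed in: the sleeve is at the next hole on the board's side (within 3 mm of 45 mm from its start, lamp centre within 20 mm of over the board's centre), the plunger is pushed at least 5 mm below its rest position (fully home is 7 mm), and the fingers are still on it with more than 2 N ((value of joint sleeve_slide between 0.042 and 0.048 m or value of joint sleeve_slide between -0.048 and -0.042 m) and horizontal distance between lamp_center and circuit_board below 0.02 m and value of joint pin_lift below -0.005 m and contact force between the fingers and plunger above 2 N); the arm keeps its last pose, push and grip.
It fails at once if the sleeve is slid well past the next hole (more than 65 mm) (not (value of joint sleeve_slide between -0.065 and 0.065 m)).
It fails at once if the circuit board is shifted by more than 15 mm (distance of circuit_board from where it was at the start of the episode above 0.015 m).
It fails at once if a bystander is shifted by more than 15 mm (distance of any of screw_tin, screwdriver, phone_shell, parts_tray, cleaner_bottle, esd_brush from where it was at the start of the episode above 0.015 m).
It also fails if it takes over 32 s, if anything falls off the work surface, if the arm or the gripper's body presses on something with over 40 N, if the wrist force passes 120 N, or if a joint passes its speed limit or range.

## Working session

There is one attempt and no reset: what is moved stays moved. The work goes in short steps, Python scripts to look and compute and a tool call to move; the robot and the scene stay as the last step left them, time stands still between calls to the robot, and variables do not carry over. Pictures are saved under pics/ and viewed, at most 10 in all, crops included, and the job is handed in when it is done.

Besides the shell and the picture viewer there is one more tool, called after ">>>" by a JSON object that holds its "fn" and its "kwargs", one argument or row to a line. jog_arm: Moves the arm, as the interface text tells. Its arguments: {"type":"object","properties":{"moves":{"type":"array"}},"required":["moves"]}

```bash
mkdir -p pics; cat > h.py <<'E'
import numpy as np, cv2
from cell import robot, viewer
def ray(c,u,v):
    f=c["frame"].shape[0]/2/np.tan(np.radians(c["vfov"])/2)
    R=np.array(c["R"]);t=np.array(c["t"])
    return -R.T@t, R.T@np.array([(u-c["cx"])/f,(v-c["cy"])/f,1])
def atz(c,u,v,z):
    o,d=ray(c,u,v); return o+d*(z-o[2])/d[2]
E
python3 - <<'E'
from h import *
import pickle
for n in("top","side"):
    c=viewer.capture(n); pickle.dump(c,open(n+".pkl","wb")); cv2.imwrite(f"pics/{n}.png",cv2.resize(c["frame"],(784,588)))
    print(n,c["vfov"],c["cx"],c["cy"],-np.array(c["R"]).T@np.array(c["t"]))
s=robot.sense();print(s["t"],s["tool_pos"],s["tool_rot"],s["width"])
E
```

```text
top 43.60720580318769 277.41780987005706 221.7655276448646 [ 450.89925567   76.86709979 1398.18096445]
side 57.82828942766033 273.57664249915604 211.72435080032358 [422.78381713 799.45803659 578.37114304]
0.1 [206.58455206 482.24587767 230.61144275] [ 2.00990686e-01  9.79592886e-01 -7.02407320e-04 -1.71316161e-04] 85.42306326961108
```

View pics/top.png

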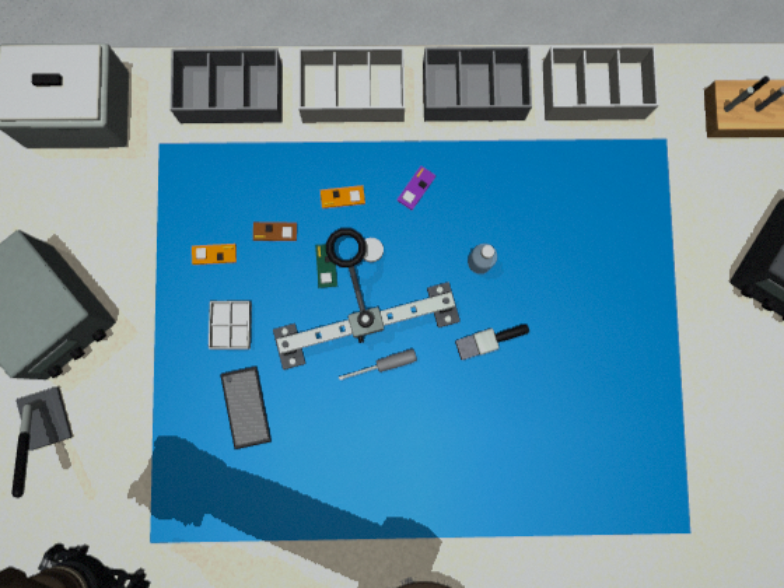

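View pics/side.png

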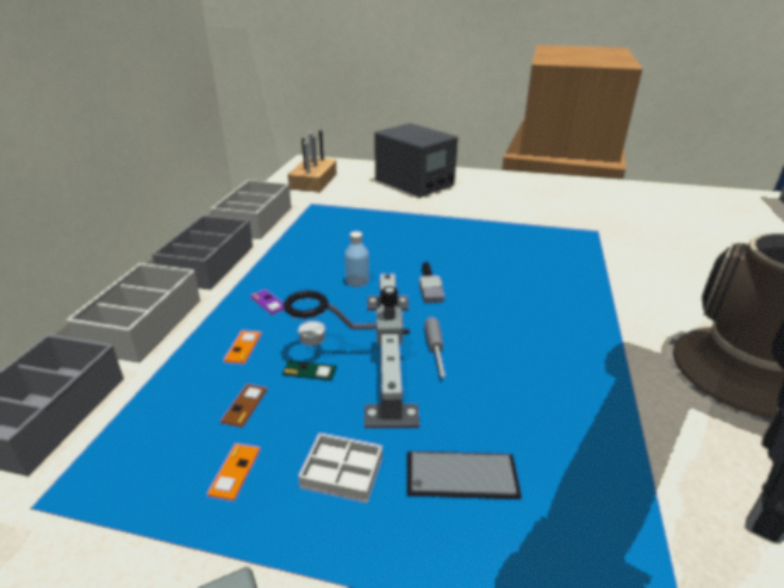

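The green board is at (326,266) in the top view. Its look-alikes are orange (342,196) and (213,254), brown (275,231) and purple (416,188). Only the one at (326,266) is dark green and beside the lamp, on the image-left (+y) side. The knob is at about (366,319), and the side view agrees (389,297). I'll confirm with one enlarged crop.

```bash
python3 - <<'E'
from h import *
import pickle
c=pickle.load(open("top.pkl","rb"));f=c["frame"]
a=f[155:270,185:345]; cv2.imwrite("pics/topc.png",cv2.resize(a,(800,575),interpolation=cv2.INTER_CUBIC))
c=pickle.load(open("side.pkl","rb"));f=c["frame"]
a=f[180:310,180:320]; cv2.imwrite("pics/sidec.png",cv2.resize(a,None,fx=4,fy=4,interpolation=cv2.INTER_CUBIC))
E
```

```text
(no output)
```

View pics/topc.png

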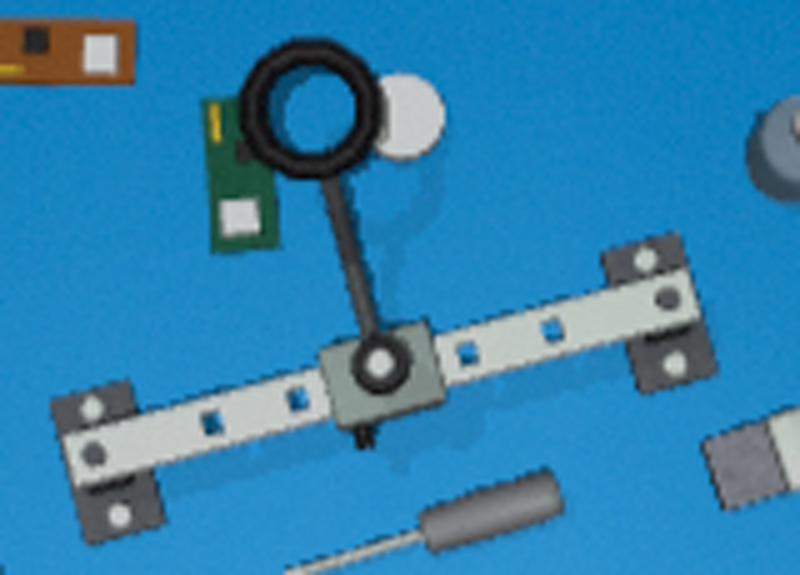

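View pics/sidec.png

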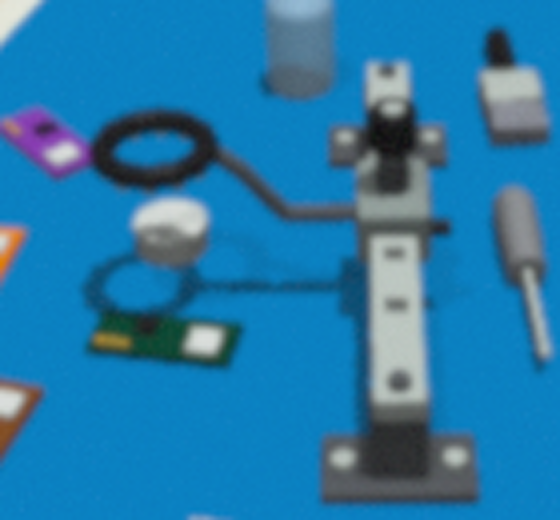

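The crops confirm it: dark green board at crop (240,175), left of the lamp ring (312,108), with the tin (403,115) on the right. Knob top at (380,362), bar holes at (212,423), (298,399), (468,352) and (553,329). In the side crop the knob top is at (391,107).

```bash
python3 - <<'E'
from h import *
import pickle
from scipy.spatial.transform import Rotation as Ro
c=pickle.load(open("top.pkl","rb"))
P=lambda x,y,z:atz(c,185+(x-2)/5,155+(y-2)/5,z)
h=np.array([P(*p,64) for p in[(212,423),(298,399),(468,352),(553,329)]]);print(h.round(1),np.linalg.norm(np.diff(h,axis=0),axis=1))
d=h[0]-h[3];d/=np.linalg.norm(d);th=np.arctan2(-d[0],d[1]);print("bar yaw",th,d,"mid",h.mean(0))
k=P(380,362,131);print("knob",k,"expected lamp",k+135*np.array([d[1],-d[0],0]))
print("lamp",P(312,108,113),"board",P(240,175,8), "next lamp", P(312,108,113)+45*d)
s=pickle.load(open("side.pkl","rb"));print("knob side",atz(s,180+(391-1.5)/4,180+(107-1.5)/4,131))
r=Ro.from_quat(robot.sense()["tool_rot"]);print(r.as_matrix().round(3))
E
```

```text
[[564.1 185.5  64. ]
 [575.7 141.6  64. ]
 [598.7  54.6  64. ]
 [610.   10.8  64. ]] [45.37254083 90.03406948 45.14906817]
bar yaw 0.2572669697382578 [-0.25443842  0.96708898  0.        ] mid [587.12663946  98.12222281  64.        ]
knob [586.96965758  98.46950549 131.        ] expected lamp [717.52666947 132.81869246 131.        ]
lamp [716.47871062 131.2203961  113.        ] board [702.0666208  174.55180653   8.        ] next lamp [705.02898163 174.73940006 113.        ]
knob side [588.39432286  94.90955606 131.        ]
[[-0.919  0.394 -0.001]
 [ 0.394  0.919 -0.001]
 [ 0.    -0.001 -1.   ]]
```

>>> {"fn": "jog_arm", "kwargs": {
  "moves": [
    [-0.4, 0, 0, 0, 0, 0, -0.0422],
    [-0.4, 0, 0, 0, 0, 0, -0.0422],
    [-0.4, 0, 0, 0, 0, 0, -0.0422],
    [-0.4, 0, 0, 0, 0, 0, -0.0422],
    [-0.4, 0, 0, 0, 0, 0, -0.0422],
    [-0.4, -0.56, -0.97, 0, 0, 0, 0],
    [-0.4, -0.56, -0.97, 0, 0, 0, 0],
    [-0.4, -0.56, -0.97, 0, 0, 0, 0],
    [-0.4, -0.56, -0.97, 0, 0, 0, 0],
    [-0.4, -0.56, -0.97, 0, 0, 0, 0],
    [-0.4, -0.56, -0.97, 0, 0, 0, 0],
    [-0.4, -0.56, -0.97, 0, 0, 0, 0],
    [-0.4, -0.56, -0.97, 0, 0, 0, 0],
    [-0.4, -0.56, -0.97, 0, 0, 0, 0],
    [-0.4, -0.56, -0.97, 0, 0, 0, 0],
    [-0.4, -0.56, -0.97, 0, 0, 0, 0],
    [-0.4, -0.56, -0.97, 0, 0, 0, 0],
    [-0.4, -0.56, -0.97, 0, 0, 0, 0],
    [-0.4, 0, 0, 0, 0, 0, 0]
  ]
}}

```text
t: 2.0
tool_pos: [516.4, 170.0, 230.3]
tool_rot: [-0.127, 0.992, -0.001, -0.0]
force: [0.6, 1.0, -0.6]
width: 59.5
grip_force: 0.0
```

```bash
cat >> h.py <<'E'
from scipy.spatial.transform import Rotation as Ro
def st():
    s=robot.sense();M=Ro.from_quat(s["tool_rot"]).as_matrix()
    print(s["t"],"pos",np.round(s["tool_pos"],1),"w",round(s["width"],1),"gf",s["grip_force"],"F",np.round(s["force"],1),"q",np.round(s["joint_positions"],2));return s,M
E
python3 - <<'E'
from h import *
s,M=st();print(M.round(3));d=np.array([587.3-s["tool_pos"][0],97.5-s["tool_pos"][1],0]);print("to knob, tool axes",M.T@d)
E
```

```text
2.0 pos [516.4 170.  230.3] w 59.5 gf 0.0 F [ 0.6  1.  -0.6] q [ 0.32  0.16  0.    1.41 -0.    0.06]
[[-0.968 -0.251 -0.001]
 [-0.251  0.968 -0.001]
 [ 0.001 -0.001 -1.   ]]
to knob, tool axes [-5.03930445e+01 -8.79992782e+01  3.76578230e-02]
```

>>> {"fn": "jog_arm", "kwargs": {
  "moves": [
    [-0.4, -0.56, -0.977, 0.3, 0, 0, 0],
    [-0.4, -0.56, -0.977, 0.3, 0, 0, 0],
    [-0.4, -0.56, -0.977, 0.4, 0, 0, 0],
    [-0.4, 0, 0, 0.3, 0, 0, 0],
    [-0.4, 0, 0, 0, 0, 0, 0]
  ]
}}

```text
t: 2.5
tool_pos: [584.6, 100.2, 190.2]
tool_rot: [-0.128, 0.992, 0.0, -0.002]
force: [-0.1, 0.5, -0.0]
width: 59.6
grip_force: 0.0
```

```bash
python3 - <<'E'
from h import *
s,M=st()
c=viewer.capture("wrist");T=np.array(c["tool_from_camera"]);f=210/np.tan(np.radians(c["vfov"])/2)
# predicted pixel of knob top centre guess and in between fingers at z=131
for X in([587.3,97.5,131],[*s["tool_pos"][:2],131]):
    p=M.T@(np.array(X)-s["tool_pos"]);q=np.linalg.inv(T)@[*p,1];print("pix",c["cx"]+f*q[0]/q[2],c["cy"]+f*q[1]/q[2])
import pickle;pickle.dump((c,s["tool_pos"],M),open("w.pkl","wb"))
cv2.imwrite("pics/w1.png",c["frame"])
E
```

```text
2.5 pos [584.6 100.2 190.2] w 59.6 gf 0.0 F [-0.1  0.5 -0. ] q [ 0.17  0.26  0.04  1.35  0.   -0.09]
pix 276.9482756504229 232.7641267469395
pix 282.84687739482877 229.55560133280358
```

View pics/w1.png

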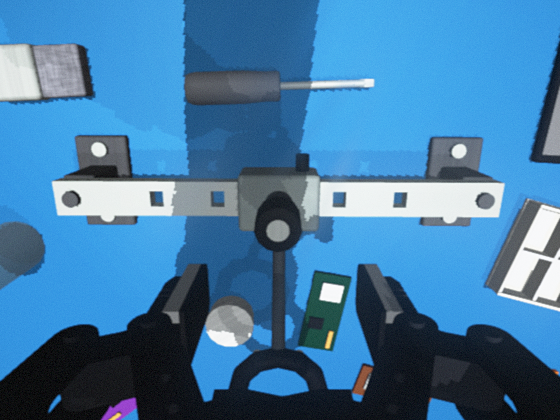

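The knob top is at (278,231), within about 2 px of the prediction (277,233), and the bar is level in the picture, so the yaw is good.

>>> {"fn": "jog_arm", "kwargs": {
  "moves": [
    [-0.4, 0, 0, 0.6, 0, 0, 0],
    [-0.4, 0, 0, 0.6, 0, 0, 0],
    [-0.4, 0, 0, 0.4, 0, 0, 0],
    [-0.4, 0, 0, 0, 0, 0, 0],
    [-0.4, 0, 0, 0, 0, 0, 0]
  ]
}}

```text
t: 3.05
tool_pos: [585.4, 101.0, 145.0]
tool_rot: [-0.129, 0.992, 0.0, 0.0]
force: [-0.4, 0.9, 0.2]
width: 59.8
grip_force: 0.0
```

>>> {"fn": "jog_arm", "kwargs": {
  "moves": [
    [-0.4, -0.05, -0.13, 0.4, 0, 0, 0],
    [-0.4, 0, 0, 0.6, 0, 0, 0],
    [-0.4, 0, 0, 0.6, 0, 0, 0],
    [-0.4, 0, 0, 0, 0, 0, 0],
    [-0.4, 0, 0, 0, 0, 0, 0]
  ]
}}

```text
t: 3.55
tool_pos: [588.1, 96.8, 96.4]
tool_rot: [-0.129, 0.992, -0.0, -0.0]
force: [0.2, -0.4, 0.7]
width: 59.5
grip_force: 0.0
```

```bash
python3 - <<'E'
from h import *
s,M=st();print(M.T@(np.array([587.7,97.5,97])-s["tool_pos"]))
E
```

```text
3.55 pos [588.1  96.8  96.4] w 59.5 gf 0.0 F [ 0.2 -0.4  0.7] q [ 0.16  0.29 -0.13  1.15 -0.   -0.09]
[ 0.23404234  0.77077266 -0.55292295]
```

>>> {"fn": "jog_arm", "kwargs": {
  "moves": [
    [0.2, 0, 0, 0, 0, 0, 0],
    [0.6, 0, 0, 0, 0, 0, 0],
    [1, 0, 0, 0, 0, 0, 0],
    [1, 0, 0, 0, 0, 0, 0],
    [1, 0, 0, 0, 0, 0, 0],
    [1, 0, 0, 0, 0, 0, 0],
    [1, 0, 0, 0, 0, 0, 0],
    [1, 0, 0, 0, 0, 0, 0]
  ]
}}

```text
t: 4.35
tool_pos: [588.6, 97.2, 96.6]
tool_rot: [-0.129, 0.992, 0.0, 0.001]
force: [3.1, 1.6, 1.4]
width: 26.5
grip_force: 58.9
```

>>> {"fn": "jog_arm", "kwargs": {
  "moves": [
    [1, 0, 0, -0.1, 0, 0, 0],
    [1, 0, 0, -0.12, 0, 0, 0],
    [1, 0, 0, -0.12, 0, 0, 0],
    [1, 0, 0, 0, 0, 0, 0],
    [1, 0, 0, 0, 0, 0, 0],
    [1, 0, 0, 0, 0, 0, 0]
  ]
}}

```text
t: 4.95
tool_pos: [588.5, 97.1, 105.6]
tool_rot: [-0.129, 0.992, 0.0, -0.0]
force: [6.0, 2.4, -5.6]
width: 26.5
grip_force: 59.3
```

>>> {"fn": "jog_arm", "kwargs": {
  "moves": [
    [1, 0, 0.2, -0.03, 0, 0, 0],
    [1, 0, 0.25, 0, 0, 0, 0],
    [1, 0, 0.25, 0, 0, 0, 0],
    [1, 0, 0.2, 0, 0, 0, 0],
    [1, 0, 0.1, 0, 0, 0, 0],
    [1, 0, 0, 0, 0, 0, 0],
    [1, 0, 0, 0, 0, 0, 0]
  ]
}}

```text
t: 5.65
tool_pos: [581.0, 126.0, 106.5]
tool_rot: [-0.129, 0.992, -0.0, 0.0]
force: [7.1, 1.3, -5.9]
width: 26.8
grip_force: 59.3
```

```bash
python3 - <<'E'
from h import *
s,M=st();print("moved",M.T@(s["tool_pos"]-np.array([588.5,97.1,105.6])))
E
```

```text
5.65 pos [581.  126.  106.5] w 26.8 gf 59.341920018196106 F [ 7.1  1.3 -5.9] q [ 0.21  0.28 -0.12  1.17 -0.   -0.04]
moved [-0.16891278 29.8573786  -0.91909294]
```

>>> {"fn": "jog_arm", "kwargs": {
  "moves": [
    [1, 0, 0.2, 0, 0, 0, 0],
    [1, 0, 0.2, 0, 0, 0, 0],
    [1, 0, 0.1, 0, 0, 0, 0],
    [1, 0, 0, 0, 0, 0, 0],
    [1, 0, 0, 0, 0, 0, 0]
  ]
}}

```text
t: 6.15
tool_pos: [577.3, 140.4, 106.5]
tool_rot: [-0.129, 0.992, -0.0, 0.0]
force: [6.2, 1.8, -5.6]
width: 26.6
grip_force: 59.5
```

```bash
python3 - <<'E'
from h import *
s,M=st();print("moved",M.T@(s["tool_pos"]-np.array([588.5,97.1,105.6])))
E
```

```text
6.15 pos [577.3 140.4 106.5] w 26.6 gf 59.49926018714905 F [ 6.2  1.8 -5.6] q [ 0.24  0.28 -0.12  1.17 -0.   -0.02]
moved [-0.21510076 44.75216381 -0.90561829]
```

>>> {"fn": "jog_arm", "kwargs": {
  "moves": [
    [1, 0, 0, 0.1, 0, 0, 0],
    [1, 0, 0, 0.1, 0, 0, 0],
    [1, 0, 0, 0.1, 0, 0, 0],
    [1, 0, 0, 0, 0, 0, 0],
    [1, 0, 0, 0, 0, 0, 0]
  ]
}}

```text
t: 6.65
tool_pos: [577.3, 140.5, 98.1]
tool_rot: [-0.129, 0.992, -0.0, 0.0]
force: [5.3, 2.3, -1.8]
width: 26.6
grip_force: 59.9
```

>>> {"fn": "jog_arm", "kwargs": {
  "moves": [
    [1, 0, 0, 0.1, 0, 0, 0],
    [1, 0, 0, 0.1, 0, 0, 0],
    [1, 0, 0, 0, 0, 0, 0],
    [1, 0, 0, 0, 0, 0, 0]
  ]
}}

```text
t: 7.05
tool_pos: [577.3, 140.7, 92.6]
tool_rot: [-0.129, 0.992, 0.0, 0.001]
force: [5.8, 2.1, 0.8]
width: 26.5
grip_force: 60.4
```

>>> {"fn": "jog_arm", "kwargs": {
  "moves": [
    [1, 0, 0, 0.05, 0, 0, 0],
    [1, 0, 0, 0.05, 0, 0, 0],
    [1, 0, 0, 0, 0, 0, 0],
    [1, 0, 0, 0, 0, 0, 0]
  ]
}}

```text
t: 7.45
tool_pos: [577.4, 140.7, 90.8]
tool_rot: [-0.129, 0.992, 0.0, 0.001]
force: [2.7, 2.8, 8.9]
width: 26.6
grip_force: 61.3
```

>>> {"fn": "jog_arm", "kwargs": {
  "moves": [
    [1, 0, 0, 0.05, 0, 0, 0],
    [1, 0, 0, 0.05, 0, 0, 0],
    [1, 0, 0, 0, 0, 0, 0],
    [1, 0, 0, 0, 0, 0, 0],
    [1, 0, 0, 0, 0, 0, 0]
  ]
}}

```text
t: 7.95
tool_pos: [577.7, 140.8, 90.7]
tool_rot: [-0.129, 0.992, 0.0, 0.003]
force: [-3.1, -0.3, 24.5]
width: 26.9
grip_force: 62.8
```

```bash
python3 - <<'E'
from h import *
s,M=st();print("moved",M.T@(s["tool_pos"]-np.array([588.5,97.1,96.6])))
a=viewer.capture("side")["frame"][170:320,190:330];b=viewer.capture("wrist")["frame"]
A=cv2.resize(a,(392,420),interpolation=cv2.INTER_CUBIC)
cv2.imwrite("pics/end.png",np.hstack([A,b[:, 80:480]]))
E
```

```text
7.95 pos [577.7 140.8  90.7] w 26.9 gf 62.77122259140015 F [-3.1 -0.3 24.5] q [ 0.24  0.29 -0.15  1.13  0.   -0.02]
moved [-0.67443441 44.99196041  5.92760488]
```

View pics/end.png

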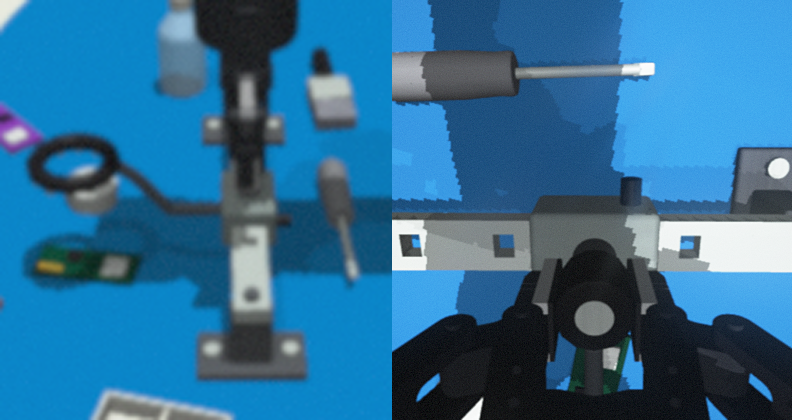

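The lamp ring's shadow and the ring now sit beside the board. The sleeve has moved 45.0 mm, with free holes visible on both sides of it. The downward stroke of 15.8 mm is well past what solid bar would allow, and it ended on a hard stop at 24 N, so the plunger is seated. Handing in.

```bash
python3 -c "
from h import *
print(robot.job_done())"
```

```text
the job is handed in; nothing more can be done
None
```

The lamp sleeve has been moved 45 mm along the bar to the next hole on the green board's side. The pin dropped into the hole, and the gripper is still holding the plunger down against its stop with about 24 N. The job was handed in at about 8 s of the 32 s allowed; no verdict was returned.

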